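# Check-weigh a tub on the shop's counter balance

### The arm

A 7-joint arm with a two-finger parallel gripper is mounted at the origin on the work surface. World frame = base frame: x ahead of the robot, y to its left, z up, the work surface at z = 0. Lengths are in m, angles in rad, forces in N, time in s.
With the tool pointing down it reaches from about 0.4 to 0.85 m from the base axis. Payload 4.5 kg.
Tool frame: the origin (TCP) lies at the very end of the fingers, on their centre line; the grasp point (between the pads) lies 19 mm behind it (r.hold_point_z is the distance from the TCP to the grasp point, in m); z points along the fingers, y is the line along which they close (so a half turn about z gives the same grasp; the last joint's range is limited). The gripper opens to 85 mm and grips with 20 to 120 N. Pads are 22 mm wide; open, the fingers measure 114 mm over their backs; the gripper's body (76 mm by 85 mm) begins 54 mm behind the grasp point. The pads swing forward as they close: fully open they stand 13 mm farther back than shut.
Start: joints at [-1.106, 0.689, -0.195, 1.565, 0.157, 0.902, -0.215], TCP at [0.261, 0.568, 0.231] pointing down, gripper open.
Joint ranges: [-3.01, 3.01], [-0.46, 2.08], [-1.47, 1.51], [0.13, 2.56], [-1, 4.14], [0.04, 2.09], [-2.66, 2.66]. Speed limits (rad/s): [2.57, 2.57, 3.14, 3.14, 3.14, 3.14, 3.14].

### API

Orientations are given as a rotation vector (axis times angle).
In Python, from cell import r gives the robot as it stands.
- The arm moves only by the tool jog_arm, never from a script. Its argument "deltas" is a list that holds one entry, the list of rows, each a list of 4 numbers: the shift along the world's x, y, z in mm, then the turn about the world's z in degrees. A call has 1 to 5 rows; each row shifts and turns the commanded pose from where the row before left it; what a row does not reach is not made up. A row lasts 1/8 s, in which the tool goes at most 62.5 mm and 10.7 degrees, less where a joint would pass 70% of its speed; a pose out of reach is approached as far as the arm can. A call with a gripper value outside its range is refused whole. "jaw" is the opening, from -1 (shut) to 1 (fully open), set as the call begins (left out, the last holds). The fingers move at their own pace and stop on an object; "grip_force" is the grip in N (left out, the last holds). Time passes only in rows, so rows that do not move let the fingers close. It gives the time, the measured TCP pose, the force, the opening and the grip force at its end, in the units of the state.
- r.get_obs(): the state, without advancing time (a new reading comes with each control period).
- r.camera(name): name is "scene" or "top" or "wrist"; returns the picture (480x640x3 uint8, red, green, blue); there is no depth.
- r.calibration(name): a dict with "mtx" (3x3 intrinsics, pixels), "k1" (the pictures are not rectified: a ray, as slopes to the right and down, at radius r is drawn at 1 + k1 r^2 times it, then the intrinsics apply), "T" (4x4, takes a point from camera to world coordinates); the wrist camera has in their place "T_tool_cam" (4x4, takes a point from camera to tool coordinates, whose origin is the TCP and whose axes are the flange's). Camera axes: x right, y down, z forward; pixel columns grow to the right and rows downward; lengths in m; the calibration is good to about 2 mm. A picture is of the moment at which its call begins: read the wrist's pose just before it. calibration takes no time and is no camera call.
- r.hand_in(): hands the job in; it is judged then, once.
The state is a dict: "t": time; "joint_pos": joint angles; "qd": joint speeds; "joint_torque": joint torques, N m; "eef_pos": TCP position; "ee_rot": TCP orientation; "force": force on the tool from outside, world axes, zero at the start; "wrist_torque": the same for the moment, N m; "width": finger opening in m; "grasp_force": force on a finger pad.
Only numpy, scipy, OpenCV 4.12 (cv2) and the standard library are available. Lean on these libraries where they do the work, as an engineer would, in place of code of your own. Each camera call takes 0.05 s, during which the arm holds its last target. There are 200 camera calls.

### The job

A 300 g tub of pickles sits on one pan of the counter balance. Stand the 200 g and the 100 g weight (the second and third largest of the four steel weights on the counter) upright on the empty pan, setting them down gently, so that the beam comes level and stays there.

Things in the scene. Friction and masses are not known exactly. Their poses are not given: they have to be found in the camera images.
- w200_center (a point): 200 g weight, second largest of four plain steel weights standing in any order on the counter, 80 mm or more apart. Cylinder 30 mm in diameter, 36 mm high, then neck and knob 18.6 mm in diameter; 50 mm high in all. The point is its centre, 25 mm above its foot; z up. (500 g: 38 mm diameter, 68 mm high; 50 g: 17 and 36 mm; both are left out.)
- w100_center (a point): 100 g weight, third largest of the four steel weights. Cylinder 22 mm in diameter, 32 mm high, then neck and knob 13.6 mm in diameter; 44 mm high in all. The point is its centre, 22 mm above its foot; z up.
- empty_pan_top (a point): Centre of the top face of the empty pan: flat round plate, 130 mm in diameter, no rim, 107 mm above the counter when level, 13 mm higher at the start. It moves with the beam but stays horizontal. y points outward along the beam, away from the post (130 mm off, 147 mm high) and the tub; x across the beam, z up. Both weights fit side by side, 28 mm either side of centre along x.
- beam (a joint): Angle of the balance's beam (rad), shown by the black needle before the white plate on the post. 0 is level; positive: the empty pan is high (starts near +0.1, at the stop); negative: it is low. Swings freely, settles in about 1.5 s; 50 g too much or too little sends it to a stop (0.1 either way). The other pan carries the tub, 94 mm in diameter, 62 mm high.
Things that resemble listed ones, but are neither listed nor needed, are in the scene too. Leave any purple look-alike of the part that bears w200_center alone.

How it is judged:
By the outcome, as a careful person would: the job done as asked, in the order asked, and still so for the second after the job is handed in, with the robot touching nothing.
It also fails if it takes over 64 s, if anything falls off the work surface, if the arm or the gripper's body presses on something with over 40 N, if the wrist force passes 120 N, or if a joint passes its speed limit or range.

## Working session

There is one attempt and no reset: what is moved stays moved. The work goes in short steps, Python scripts to look and compute and a tool call to move; the robot and the scene stay as the last step left them, time stands still between calls to the robot, and variables do not carry over. Pictures are saved under pics/ and viewed, at most 12 in all, crops included, and the job is handed in when it is done.

Besides the shell and the picture viewer there is one more tool, called after ">>>" as name(argument=value, ...) on one line, values as JSON. jog_arm: Moves the arm, as the interface text tells. Its arguments: {"type":"object","properties":{"deltas":{"type":"array","items":{"type":"array","items":{"type":"array","items":{"type":"number"}}}},"jaw":{"type":"number"},"grip_force":{"type":"number"}},"required":["deltas"]}

```bash
ls; mkdir -p pics; cat > h.py <<'E'
import numpy as np, cv2
from cell import r
from scipy.spatial.transform import Rotation as R
def cam(n,T=None):
    c=r.calibration(n); return np.array(c['mtx']),float(c['k1']),(np.array(c['T']) if T is None else T)
def snap(n,f):
    o=r.get_obs(); im=np.array(r.camera(n)); cv2.imwrite('pics/'+f+'.png',im[:,:,::-1]); return o,im
def wristT(o):
    T=np.eye(4);T[:3,:3]=R.from_rotvec(o['ee_rot']).as_matrix();T[:3,3]=o['eef_pos']
    return T@np.array(r.calibration('wrist')['T_tool_cam'])
def ray(n,uv,T=None):
    K,k1,T=cam(n,T); d=cv2.undistortPoints(np.array([[uv]],float),K,np.array([k1,0,0,0.]))[0,0]
    return T[:3,3],T[:3,:3]@np.array([d[0],d[1],1])
def atz(n,uv,z,T=None):
    p,d=ray(n,uv,T); return p+d*(z-p[2])/d[2]
def proj(n,P,T=None):
    K,k1,T=cam(n,T); Ti=np.linalg.inv(T); P=np.atleast_2d(P).astype(float)
    return cv2.projectPoints(P,cv2.Rodrigues(Ti[:3,:3])[0],Ti[:3,3],K,np.array([k1,0,0,0.]))[0][:,0]
E
python3 - <<'E'
from h import *
snap('top','top0');snap('scene','sc0')
for n in('top','scene'):
  print(n,np.round(cam(n)[2],3).tolist(),cam(n)[0].round(1).tolist(),cam(n)[1])
print(np.round(r.calibration('wrist')['T_tool_cam'],3).tolist(), r.get_obs())
E
```

```text
pics
top [[-0.003, -1.0, 0.027, 0.481], [-1.0, 0.003, 0.016, 0.099], [-0.016, -0.027, -1.0, 0.897], [0.0, 0.0, 0.0, 1.0]] [[473.6, 0.0, 318.6], [0.0, 473.6, 234.0], [0.0, 0.0, 1.0]] -0.056450218371527916
scene [[0.403, 0.561, -0.723, 1.132], [0.915, -0.235, 0.328, -0.2], [0.014, -0.794, -0.608, 0.632], [0.0, 0.0, 0.0, 1.0]] [[604.6, 0.0, 311.2], [0.0, 604.6, 244.0], [0.0, 0.0, 1.0]] -0.15616352398625344
[[-0.001, -0.95, -0.312, 0.08], [1.0, -0.001, -0.0, 0.001], [0.0, -0.312, 0.95, -0.142], [0.0, 0.0, 0.0, 1.0]] {'t': 0.1, 'joint_pos': array([-1.10618377,  0.68992127, -0.19451897,  1.56625107,  0.15731757,
        0.90247078, -0.21507799]), 'qd': array([ 0.00092944, -0.0010388 ,  0.00016468, -0.00310273, -0.00022757,
        0.00070835, -0.00091208]), 'joint_torque': array([-3.57826677e-03, -5.40598190e+01, -1.27152320e+00, -1.58985168e+01,
        9.38287965e-03,  4.39414900e-03,  3.52691734e-05]), 'eef_pos': array([0.26080721, 0.56734446, 0.23054806]), 'ee_rot': array([-6.71280620e-01, -3.06880367e+00,  2.57955136e-03]), 'force': array([ 0.1122365 , -0.43028528, -0.0590672 ]), 'wrist_torque': array([-0.04628765, -0.02305252, -0.06333564]), 'grasp_force': 0.0, 'width': 0.0851973737248861}
```

View pics/top0.png

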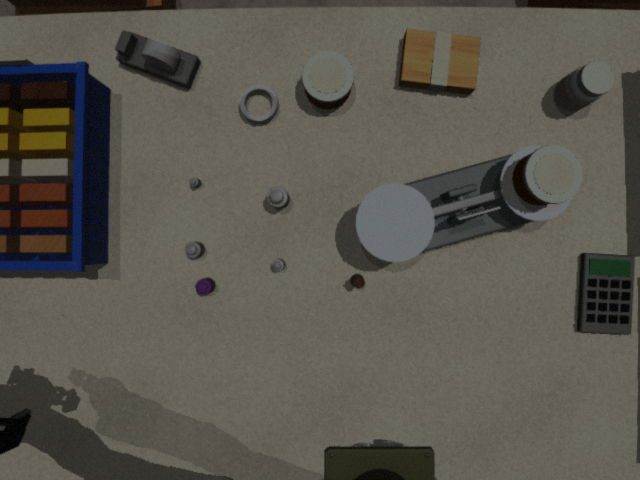

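View pics/sc0.png

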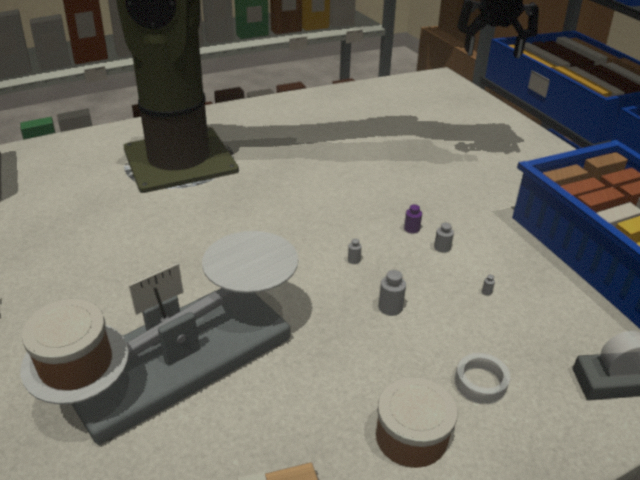

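Top view: candidates are the weights at (277,198) largest = 500 g, (194,249) = 200 g, (278,265) = 100 g and (194,183) smallest = 50 g. There is also a purple look-alike at (205,286), which I leave alone. The empty pan is at (395,222) and the tub pan at (545,180). The scene view shows the same order: 500 g at (392,292), 200 g at (444,237), 100 g at (355,251), 50 g at (488,285), purple at (413,219).

```bash
python3 - <<'E'
from h import *
t=cv2.imread('pics/top0.png');c=cv2.resize(t[170:310,170:440],None,fx=2.9,fy=2.9,interpolation=cv2.INTER_CUBIC)
cv2.imwrite('pics/crop0.png',c)
for nm,uv,z,us,zs in [('200',(194,249),.04,(444,237),.02),('100',(278,265),.035,(355,251),.02),('500',(277,198),.05,(392,292),.03),('50',(194,183),.03,(488,285),.015),('pur',(205,286),.04,(413,219),.025),('pan',(395.5,222.5),.12,(250.5,261.5),.12),('tubpan',(538,184),.094,(76,356),.094)]:
  print(nm,atz('top',uv,z).round(4),atz('scene',us,zs).round(4))
E
```

```text
200 [0.4776 0.3395 0.04  ] [0.474  0.3475 0.02  ]
100 [0.4481 0.1863 0.035 ] [0.4492 0.1885 0.02  ]
500 [0.5689 0.1865 0.05  ] [0.5706 0.1881 0.03  ]
50 [0.5998 0.343  0.03  ] [0.6027 0.3462 0.015 ]
pur [0.4102 0.3191 0.04  ] [0.413  0.3217 0.025 ]
pan [ 0.5206 -0.0155  0.12  ] [ 0.5269 -0.0149  0.12  ]
tubpan [ 0.5872 -0.2647  0.094 ] [ 0.5854 -0.2598  0.094 ]
```

View pics/crop0.png

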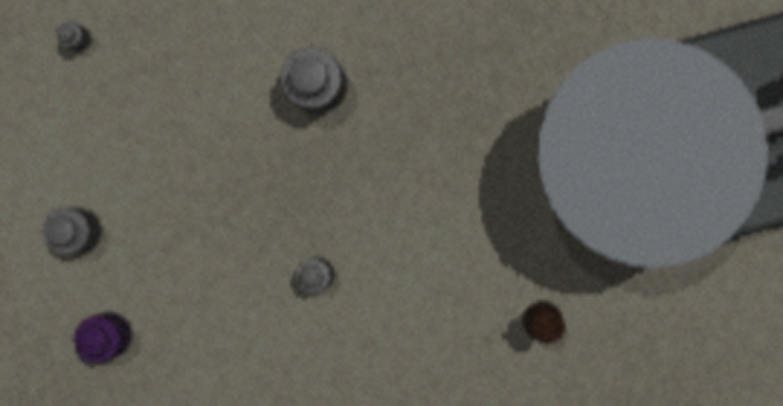

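>>> jog_arm(deltas=[[[41,-43,-5,8],[41,-43,-5,8],[41,-43,-10,8],[41,-43,-20,8],[41,-43,-20,7]]], jaw=1, grip_force=30)

```text
t: 0.72
eef_pos: [0.4669, 0.3516, 0.1707]
ee_rot: [0.398, -3.116, -0.0]
force: [1.3, 0.7, 0.4]
width: 0.0858
grasp_force: 0.0
```

>>> jog_arm(deltas=[[[9,-9,0,0],[0,0,0,0]]])

```text
t: 0.98
eef_pos: [0.4752, 0.3435, 0.1711]
ee_rot: [0.387, -3.117, -0.0]
force: [-1.6, 0.8, 0.2]
width: 0.0858
grasp_force: 0.0
```

```bash
python3 - <<'E'
from h import *
o,im=snap('wrist','w1');T=wristT(o);np.save('T1.npy',T)
print(o['t'],o['eef_pos'],o['ee_rot'],o['joint_pos'].round(2))
print(proj('wrist',[[.476,.343,.05],[.476,.343,0],[.411,.32,.05]],T))
E
```

```text
0.975 [0.47520227 0.34348234 0.17113995] [ 3.86914369e-01 -3.11710157e+00 -5.07059252e-05] [-0.47  0.74 -0.4   1.74  0.39  0.75  0.75]
[[314.13293219 229.25234808]
 [314.36187903 213.50652039]
 [305.13790892 139.35028033]]
```

View pics/w1.png

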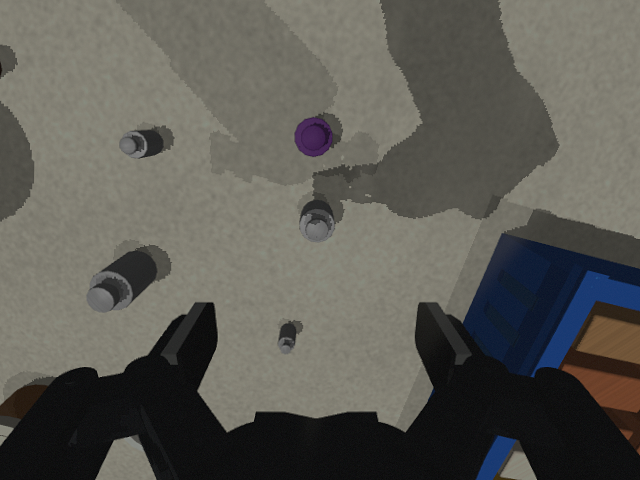

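The wrist view shows the 200 g knob at (316,230), where it was predicted. Purple is at (314,135) and clear of the fingers, 100 g is at (131,145), 500 g at (102,299), 50 g at (287,345).

```bash
python3 - <<'E'
from h import *
T=np.load('T1.npy')
print(atz('wrist',(316.5,230),.05,T),atz('wrist',(131,145),.044,T))
print(T[:3,3])
E
```

```text
[0.4761436  0.34496353 0.05      ] [0.44674991 0.19257119 0.044     ]
[0.39789545 0.32465245 0.31314812]
```

>>> jog_arm(deltas=[[[1,1,-55,0],[0,0,-55,0],[0,0,-36,0],[0,0,-20,0],[0,0,0,0]]])

```text
t: 1.65
eef_pos: [0.4744, 0.3465, 0.005]
ee_rot: [0.395, -3.115, -0.0]
force: [-0.3, -0.4, -0.2]
width: 0.0852
grasp_force: 0.0
```

>>> jog_arm(deltas=[[[0,0,0,0],[0,0,0,0],[0,0,0,0],[0,0,0,0]]], jaw=-1, grip_force=30)

```text
t: 2.15
eef_pos: [0.4763, 0.3452, 0.0065]
ee_rot: [-0.391, 3.116, 0.001]
force: [0.0, -0.7, 6.2]
width: 0.0282
grasp_force: 29.2
```

>>> jog_arm(deltas=[[[0,0,20,0],[0,0,40,0],[0,0,60,0],[0,0,60,0],[0,0,0,0]]])

```text
t: 2.78
eef_pos: [0.478, 0.3477, 0.1914]
ee_rot: [-0.39, 3.108, 0.01]
force: [-0.1, 0.6, -3.4]
width: 0.0278
grasp_force: 30.2
```

```bash
python3 - <<'E'
from h import *
o,im=snap('wrist','w2')
o2,i2=snap('scene','s2')
print(o['eef_pos'],o['width'],o['grasp_force'],o['force'])
p=proj('scene',o['eef_pos'])[0];print(p)
x,y=p.astype(int);c=i2[max(0,y-100):y+100,max(0,x-130):x+130]
c=cv2.resize(c,(520,400),interpolation=cv2.INTER_CUBIC)
w=cv2.resize(im[150:470,160:480],(400,400))
cv2.imwrite('pics/j2.png',np.hstack([c[:, :400] if 0 else cv2.resize(c,(400,308)), w[:308]])[:,:,::-1])
E
```

```text
[0.47799679 0.34772023 0.19137693] 0.027762191957835816 30.15691101551056 [-0.11380941  0.64930612 -3.35770504]
[461.20124938 149.57766518]
```

View pics/j2.png

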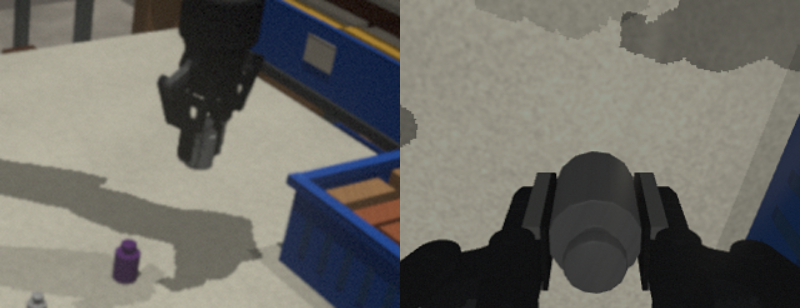

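Weight held upright and square between the pads, with the foot about 6 mm below the TCP. Now to the pan.

>>> jog_arm(deltas=[[[8,-40,5,0],[10,-51,0,0],[11,-55,0,0],[11,-55,0,0],[11,-55,0,0]]])

```text
t: 3.5
eef_pos: [0.5255, 0.0868, 0.1888]
ee_rot: [0.392, -3.113, 0.001]
force: [0.2, -0.4, -2.2]
width: 0.0276
grasp_force: 30.1
```

>>> jog_arm(deltas=[[[11,-50,0,0],[7,-35,0,0],[3,-14,0,0],[0,0,0,0],[0,0,0,0]]])

```text
t: 4.12
eef_pos: [0.5473, -0.0073, 0.1902]
ee_rot: [0.397, -3.116, -0.003]
force: [0.5, 0.1, -2.3]
width: 0.0281
grasp_force: 30.2
```

```bash
python3 - <<'E'
from h import *
o,im=snap('wrist','w3');T=wristT(o);np.save('T3.npy',T)
print(o['t'],o['eef_pos'],o['ee_rot'],o['width'],o['force'])
print(proj('wrist',[[.523,-.014,.12],[.523,-.014,.107]],T))
E
```

```text
4.125 [ 0.54725618 -0.00726193  0.1902436 ] [ 3.96543139e-01 -3.11597415e+00 -2.96492690e-03] 0.028067605518644446 [ 0.52193341  0.13593952 -2.29832739]
[[313.83203661 213.50484306]
 [313.89538989 208.62561146]]
```

View pics/w3.png

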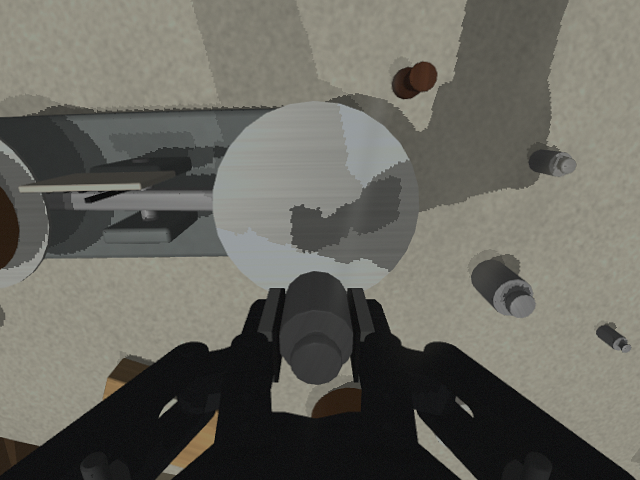

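The wrist view shows the pan at columns 213–419 with its top edge at row 101. The held weight is in front of the pan's bottom edge. The beam runs left, parallel to the finger line.

```bash
python3 - <<'E'
from h import *
T=np.load('T3.npy')
P=np.array([atz('wrist',p,.12,T) for p in [(213,205),(419,203),(316,101),(245,131),(388,131)]])[:,:2]
print(P)
from scipy.optimize import least_squares
print(least_squares(lambda c:np.hypot(*(P-c[:2]).T)-c[2],[.52,-.01,.065]).x)
E
```

```text
[[ 0.53333533 -0.07636117]
 [ 0.50005591  0.0478842 ]
 [ 0.45845043 -0.02924557]
 [ 0.48475238 -0.06540615]
 [ 0.46383998  0.01573245]]
[ 0.52127019 -0.01292866  0.06439976]
```

>>> jog_arm(deltas=[[[1,1,-25,0],[0,0,-20,0],[0,0,-11,0],[0,0,-3,0],[0,0,0,0]]])

```text
t: 4.8
eef_pos: [0.549, -0.0084, 0.1318]
ee_rot: [-0.392, 3.116, 0.0]
force: [-0.2, -1.1, -2.8]
width: 0.0281
grasp_force: 30.2
```

>>> jog_arm(deltas=[[[0,0,-1,0],[0,0,-1,0],[0,0,-1,0],[0,0,0,0],[0,0,0,0]]])

```text
t: 5.42
eef_pos: [0.5488, -0.0088, 0.1285]
ee_rot: [-0.391, 3.117, 0.0]
force: [-0.2, 0.4, -2.6]
width: 0.0276
grasp_force: 30.2
```

>>> jog_arm(deltas=[[[0,0,-1,0],[0,0,-1,0],[0,0,0,0],[0,0,0,0]]])

```text
t: 5.92
eef_pos: [0.5487, -0.0088, 0.1265]
ee_rot: [-0.392, 3.117, 0.0]
force: [0.2, -0.2, -1.7]
width: 0.0277
grasp_force: 30.3
```

>>> jog_arm(deltas=[[[0,0,-1,0],[0,0,0,0],[0,0,0,0]]])

```text
t: 6.3
eef_pos: [0.5487, -0.0088, 0.1255]
ee_rot: [-0.392, 3.117, 0.0]
force: [-0.4, -0.3, 1.0]
width: 0.0279
grasp_force: 30.3
```

>>> jog_arm(deltas=[[[0,0,0.4,0],[0,0,0,0]]])

```text
t: 6.55
eef_pos: [0.5487, -0.0088, 0.1259]
ee_rot: [0.392, -3.117, -0.0]
force: [-1.3, 0.3, 0.6]
width: 0.0282
grasp_force: 30.3
```

>>> jog_arm(deltas=[[[0,0,0,0],[0,0,0,0],[0,0,0,0]]], jaw=0.2)

```text
t: 6.92
eef_pos: [0.5488, -0.0089, 0.1258]
ee_rot: [-0.391, 3.117, 0.0]
force: [0.0, 0.5, 0.3]
width: 0.0511
grasp_force: 0.0
```

>>> jog_arm(deltas=[[[0,0,10,0],[0,0,40,0],[0,0,40,0],[0,0,0,0],[0,0,0,0]]])

```text
t: 7.55
eef_pos: [0.5483, -0.0091, 0.2158]
ee_rot: [0.391, -3.117, 0.0]
force: [-0.2, -0.0, -1.0]
width: 0.051
grasp_force: 0.0
```

```bash
python3 - <<'E'
from h import *
o,im=snap('wrist','w4');T=wristT(o);np.save('T4.npy',T)
print(o['t'],o['eef_pos'],o['width'],o['force'])
o,i2=snap('scene','s4')
c=i2[190:400,10:310]
cv2.imwrite('pics/j4.png',np.hstack([cv2.resize(c,(428,300)),cv2.resize(im[100:400,140:480],(340,300))])[:,:,::-1])
E
```

```text
7.55 [ 0.54834852 -0.00909035  0.21579475] 0.05100439927120496 [-0.20656602 -0.02354204 -1.02836057]
```

View pics/j4.png

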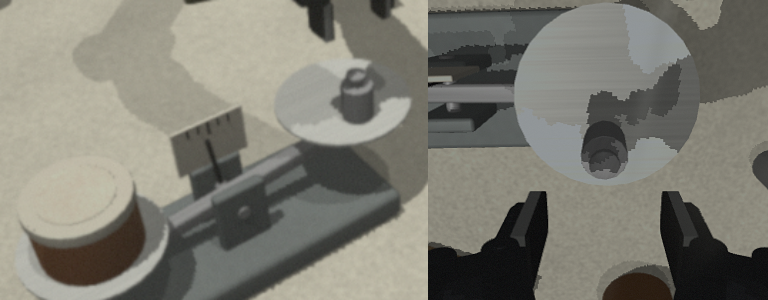

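200 g stands upright on the pan's far side and the beam is still at the stop. Next the 100 g.

>>> jog_arm(deltas=[[[-20,38,0,0],[-27,54,0,0],[-27,54,-10,0],[-20,40,-20,0],[-7,13,-16,0]]], jaw=1)

```text
t: 8.28
eef_pos: [0.4454, 0.1933, 0.1687]
ee_rot: [0.4, -3.114, -0.002]
force: [1.2, -1.6, -0.1]
width: 0.0851
grasp_force: 0.0
```

>>> jog_arm(deltas=[[[0,0,0,0],[0,0,0,0]]])

```text
t: 8.52
eef_pos: [0.4482, 0.1891, 0.1697]
ee_rot: [0.389, -3.117, 0.001]
force: [-0.1, -0.8, -0.3]
width: 0.0852
grasp_force: 0.0
```

```bash
python3 - <<'E'
from h import *
o,im=snap('wrist','w5');T=wristT(o);np.save('T5.npy',T)
print(o['t'],o['eef_pos'],o['width'],o['ee_rot'])
p=proj('wrist',[[.4475,.19,.044],[.4475,.19,0]],T);print(p)
x,y=p[0].astype(int);print(x-80,y-80)
cv2.imwrite('pics/j5.png',cv2.resize(im[y-80:y+80,x-80:x+80],(480,480),interpolation=cv2.INTER_CUBIC)[:,:,::-1])
E
```

```text
8.525 [0.44816888 0.18905325 0.1696986 ] 0.08524652627796031 [ 3.89140668e-01 -3.11686989e+00  1.49702197e-03]
[[316.4829675  226.32578007]
 [316.42601913 212.78163736]]
236 146
```

View pics/j5.png

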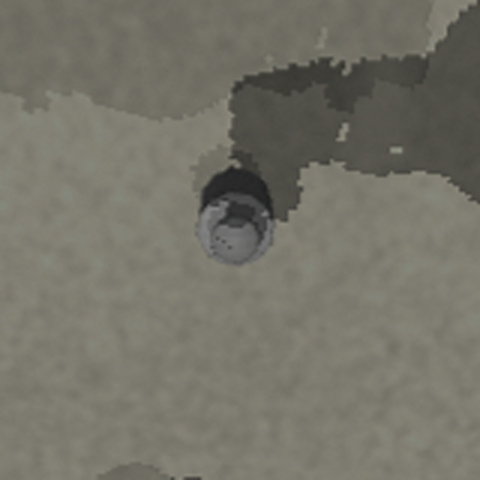

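Knob at crop (235,240), i.e. pixel (314,226), within about 1 mm of the prediction. Descending.

>>> jog_arm(deltas=[[[-1,0,-55,0],[0,0,-55,0],[0,0,-34,0],[0,0,-18,0],[0,0,0,0]]])

```text
t: 9.2
eef_pos: [0.4471, 0.1891, 0.0071]
ee_rot: [0.389, -3.116, 0.002]
force: [0.5, -0.6, 0.6]
width: 0.0851
grasp_force: 0.0
```

>>> jog_arm(deltas=[[[0,0,0,0],[0,0,0,0],[0,0,0,0],[0,0,0,0],[0,0,0,0]]], jaw=-1, grip_force=25)

```text
t: 9.82
eef_pos: [0.4471, 0.19, 0.0085]
ee_rot: [-0.391, 3.116, -0.0]
force: [-0.5, -0.7, 5.5]
width: 0.02
grasp_force: 24.7
```

>>> jog_arm(deltas=[[[0,0,20,0],[0,0,50,0],[0,0,60,0],[0,0,45,0],[0,0,0,0]]])

```text
t: 10.45
eef_pos: [0.4485, 0.1911, 0.1859]
ee_rot: [-0.39, 3.111, 0.004]
force: [0.7, -0.2, -1.5]
width: 0.0199
grasp_force: 24.7
```

>>> jog_arm(deltas=[[[9,-40,5,0],[12,-56,0,0],[12,-56,0,0],[9,-44,0,0],[3,-14,0,0]]])

```text
t: 11.08
eef_pos: [0.4908, -0.0239, 0.1862]
ee_rot: [0.383, -3.115, 0.003]
force: [-0.1, 0.8, -0.6]
width: 0.02
grasp_force: 24.8
```

>>> jog_arm(deltas=[[[0,0,0,0],[0,0,0,0],[0,0,0,0]]])

```text
t: 11.45
eef_pos: [0.4915, -0.0179, 0.1878]
ee_rot: [0.396, -3.116, -0.001]
force: [0.6, -0.3, -0.9]
width: 0.0197
grasp_force: 24.8
```

```bash
python3 - <<'E'
from h import *
o,im=snap('wrist','w6')
print(o['t'],o['eef_pos'],o['width'],o['ee_rot'],o['force'])
o,i2=snap('scene','s6')
cv2.imwrite('pics/j6.png',np.hstack([cv2.resize(i2[150:360,30:330],(428,300)),cv2.resize(im[140:440,150:490],(340,300))])[:,:,::-1])
E
```

```text
11.45 [ 0.49153182 -0.01792178  0.18784857] 0.01970041725559409 [ 3.96499214e-01 -3.11646126e+00 -1.38609830e-03] [ 0.55047133 -0.30761603 -0.94514075]
```

View pics/j6.png

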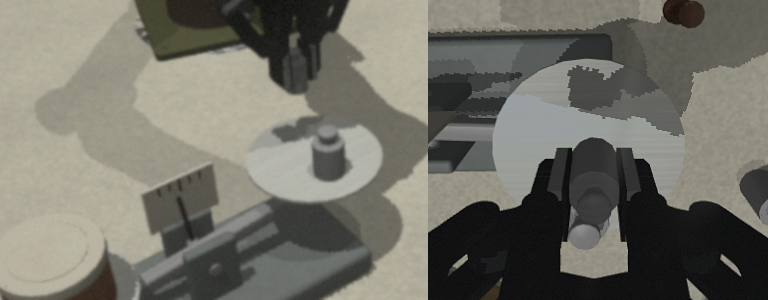

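100 g is held upright over the near half of the pan, with 200 g standing on the far half. Lowering.

>>> jog_arm(deltas=[[[3,-2,-25,0],[0,0,-18,0],[0,0,-9,0],[0,0,-3,0],[0,0,0,0]]])

```text
t: 12.18
eef_pos: [0.495, -0.0216, 0.1331]
ee_rot: [-0.392, 3.117, 0.0]
force: [-0.2, 0.4, -0.4]
width: 0.0198
grasp_force: 24.8
```

>>> jog_arm(deltas=[[[0,0,-1.5,0],[0,0,-1.5,0],[0,0,-1.5,0],[0,0,-1.5,0],[0,0,-1.5,0]]])

```text
t: 12.8
eef_pos: [0.4948, -0.0216, 0.1253]
ee_rot: [-0.392, 3.117, 0.0]
force: [-0.4, 0.9, -0.3]
width: 0.0199
grasp_force: 24.8
```

>>> jog_arm(deltas=[[[0,0,-1.5,0],[0,0,-1.5,0],[0,0,-1.5,0],[0,0,-1.5,0],[0,0,0,0]]])

```text
t: 13.42
eef_pos: [0.4947, -0.0218, 0.1192]
ee_rot: [0.392, -3.117, -0.0]
force: [0.4, 1.3, -0.0]
width: 0.0198
grasp_force: 24.8
```

Go on to just above level height, then let it settle before opening.

>>> jog_arm(deltas=[[[0,0,-1,0],[0,0,-1,0],[0,0,-1,0],[0,0,0,0],[0,0,0,0]]])

```text
t: 14.05
eef_pos: [0.4947, -0.0218, 0.1163]
ee_rot: [0.391, -3.117, -0.0]
force: [-0.1, 0.3, 0.5]
width: 0.02
grasp_force: 24.8
```

>>> jog_arm(deltas=[[[0,0,0,0],[0,0,0,0],[0,0,0,0],[0,0,0,0]]])

```text
t: 14.55
eef_pos: [0.4947, -0.0218, 0.1163]
ee_rot: [0.392, -3.117, -0.0]
force: [-1.0, 0.8, 0.3]
width: 0.0196
grasp_force: 24.8
```

```bash
python3 - <<'E'
from h import *
o,i2=snap('scene','s7')
print(o['t'],o['eef_pos'],o['force'])
cv2.imwrite('pics/j7.png',cv2.resize(i2[170:360,60:330],(790,556),interpolation=cv2.INTER_CUBIC)[:,:,::-1])
E
```

```text
14.55 [ 0.49473434 -0.02181389  0.11634622] [-1.00051073  0.81787577  0.26363386]
```

View pics/j7.png

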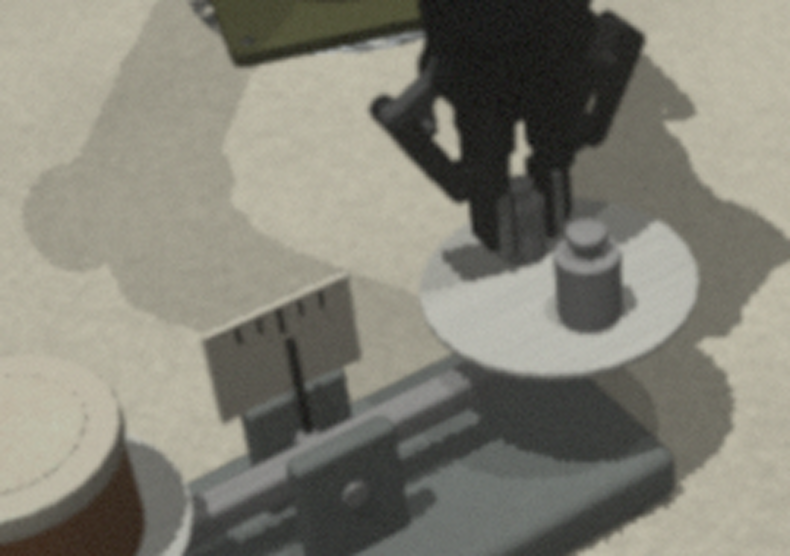

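The needle points at the middle mark (290,335 in the crop) with both weights on the pan. Releasing.

>>> jog_arm(deltas=[[[0,0,0,0],[0,0,0,0],[0,0,0,0],[0,0,0,0]]], jaw=0.1)

```text
t: 15.1
eef_pos: [0.4948, -0.0218, 0.1163]
ee_rot: [-0.391, 3.117, 0.0]
force: [0.4, -0.0, -0.6]
width: 0.0471
grasp_force: 0.0
```

>>> jog_arm(deltas=[[[0,0,8,0],[0,0,20,0],[0,0,40,0],[0,0,40,0],[-20,0,20,0]]])

```text
t: 15.72
eef_pos: [0.4766, -0.0213, 0.2469]
ee_rot: [-0.39, 3.112, 0.001]
force: [0.3, 0.5, -0.2]
width: 0.0468
grasp_force: 0.0
```

>>> jog_arm(deltas=[[[-30,30,0,0],[-30,30,0,0],[0,0,0,0],[0,0,0,0],[0,0,0,0]]])

```text
t: 16.35
eef_pos: [0.4155, 0.0375, 0.2444]
ee_rot: [-0.389, 3.117, -0.0]
force: [0.4, -0.7, 0.2]
width: 0.0471
grasp_force: 0.0
```

>>> jog_arm(deltas=[[[0,0,0,0],[0,0,0,0],[0,0,0,0],[0,0,0,0],[0,0,0,0]]])

```text
t: 16.98
eef_pos: [0.4147, 0.0382, 0.2443]
ee_rot: [0.392, -3.117, -0.0]
force: [-0.9, -0.6, -0.4]
width: 0.0464
grasp_force: 0.0
```

>>> jog_arm(deltas=[[[0,0,0,0],[0,0,0,0],[0,0,0,0],[0,0,0,0],[0,0,0,0]]])

```text
t: 17.6
eef_pos: [0.4147, 0.0382, 0.2443]
ee_rot: [0.392, -3.117, -0.0]
force: [0.4, -0.2, 0.8]
width: 0.0467
grasp_force: 0.0
```

```bash
python3 - <<'E'
from h import *
o,i2=snap('scene','s8')
print(o['t'],o['eef_pos'],o['width'])
cv2.imwrite('pics/j8.png',cv2.resize(i2[170:360,60:330],(790,556),interpolation=cv2.INTER_CUBIC)[:,:,::-1])
E
```

```text
17.6 [0.41471374 0.03816601 0.24433801] 0.04673977545053008
```

View pics/j8.png

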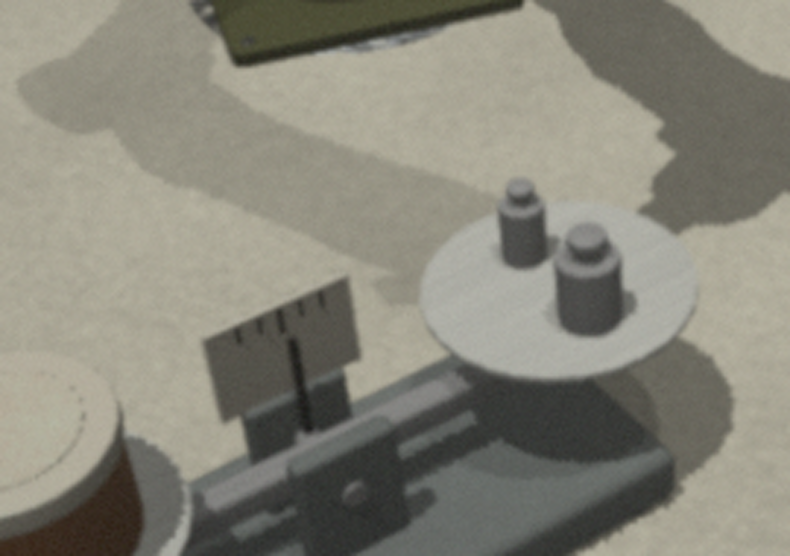

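Both weights stand upright and the needle rests at the middle mark, unchanged 2.5 s after release. The arm is clear of everything.

```bash
python3 -c "
from cell import r
print(r.hand_in())"
```

```text
the job is handed in; nothing more can be done
None
```

The 200 g weight and then the 100 g weight were set upright on the empty pan. The last picture, 2.5 s after release, shows the beam level, and I handed the job in at about 17.6 s of the 64 s allowed.

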